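# Press a keyed sensor into its test socket and hold it there

## Robot

A 7-joint arm with a two-finger parallel gripper is mounted at the origin on the work surface. World frame = base frame: x ahead of the robot, y to its left, z up, the work surface at z = 0. Lengths are in m, angles in rad, forces in N, time in s.
With the tool pointing down it reaches from about 0.4 to 0.85 m from the base axis. Payload 4.4 kg.
Tool frame: the origin (TCP) lies at the very end of the fingers, on their centre line; the grasp point (between the pads) lies 19 mm behind it; z points along the fingers, y is the line along which they close (so a half turn about z gives the same grasp; the last joint's range is limited). The gripper opens to 94 mm and grips with 3 to 60 N. Pads are 16 mm wide; open, the fingers measure 119 mm over their backs; the gripper's body (75 mm by 177 mm) begins 78 mm behind the grasp point.
Start: joints at [-1.202, 0.628, 0.038, 1.517, -0.027, 0.996, -0.02], TCP at [0.274, 0.59, 0.205] pointing down, gripper open.
Joint ranges: [-3.06, 3.06], [-0.37, 2.12], [-1.25, 1.32], [0.18, 2.47], [-1.1, 4.24], [0.23, 1.98], [-2.94, 2.94]. Speed limits (rad/s): [2.57, 2.57, 3.14, 3.14, 3.14, 3.14, 3.14].

## Interface

Orientations are given as [roll, pitch, yaw] about the fixed x, y, z axes, in that order (R = Rz(yaw) Ry(pitch) Rx(roll)).
In Python, from rig import ctrl gives the robot as it stands.
- The arm moves only by the shell command python3 -m crank 'ROWS' [OPENING] [FORCE]. ROWS is a JSON list of rows, 1 to 8 of them, each of 4 numbers: dx, dy, dz in m, then a turn about the tool's z in rad; each row is the pose to reach, as a shift and turn from the pose commanded when the command began, along the tool's axes at that moment; what a row does not reach only later rows make up. A row lasts 1/12 s, in which the tool goes at most 0.0417 m and 0.125 rad, less where a joint would pass 70% of its speed; a pose out of reach is approached as far as the arm can. OPENING is the finger opening in m, set as the command begins (- or left out keeps the last). The fingers move at their own pace and stop on an object; FORCE is the grip in N (left out, the last holds). Time passes only in rows, so rows that do not move let the fingers close. It prints the time, the measured TCP pose, the force, the opening and the grip force at its end.
- ctrl.get_obs(): the state, without advancing time (a new reading comes with each control period).
- ctrl.capture(name): name is "side" or "top" or "wrist"; returns a dict with "img" (420x560x3 uint8, red, green, blue), "intrinsics" (3x3 intrinsics, pixels), "R" (3x3) and "t" (3): a world point X has camera coordinates R X + t. Camera axes: x right, y down, z forward; pixel columns grow to the right and rows downward; lengths in m; the calibration is good to about 2 mm. A picture is of the moment at which its call begins. There is no depth.
- ctrl.job_done(): hands the job in; it is judged then, once.
The state is a dict: "time": time; "qpos": joint angles; "dq": joint speeds; "effort": joint torques, N m; "eef_pos": TCP position; "orientation": TCP orientation; "wrist_force": force on the tool from outside, world axes, zero at the start; "wrist_torque": the same for the moment, N m; "grip_width": finger opening in m; "grasp_force": force on a finger pad.
Only numpy, scipy, OpenCV 4.12 (cv2) and the standard library are available. Lean on these libraries where they do the work, as an engineer would, in place of code of your own. Each camera call takes 0.05 s, during which the arm holds its last target. There are 200 camera calls.

## Task

The square-bodied sensor has toppled over on the bench: stand it upright on its metal shank on the bench, then fit the shank into the round socket of the test jig, turning it until its key slips into the keyway. Push it down against the spring contact until the housing sits fully home on the socket's rim, and finish while still gripping it and holding it pressed home (let go and the spring lifts it off). Leave the other things on the bench where they are.

Things in the scene. Friction and masses are not known exactly. Their poses are not given: they have to be found in the camera images.
- sensor: Sensor, 98 mm long, 0.15-0.31 kg: square black housing 40 x 40 x 64 mm, round silver face on its top end; below it a steel shank with a key. Origin: housing centre, 32 mm from top face and shoulder. z runs from shank to top; x, y square to the sides. It starts lying alone on its +y side, z level, key uppermost; once z is tipped up, the key points away from where z had pointed.
- sensor_foot (a point): Centre of the flat foot of the sensor's shank, 66 mm from sensor's origin along -z; axes as sensor. The shank is 28 mm in diameter and 34 mm long from shoulder to foot, its foot edge bevelled 2 mm wide, 3 mm high; the sensor stands upright on it.
- sensor_key (a point): Lower end of the key on the sensor's shank, at mid width; axes as sensor. The key is a steel bar 7 mm wide on the -y side, standing out to 19 mm from the axis; it runs from the shoulder down to 12 mm above the foot (its last 2 mm only 5 mm wide). Below it 12 mm of plain shank enters the bore before the key meets the rim.
- jig: Test jig, fixed to the bench: base plate 150 x 105 x 8 mm, on it a round steel hub 64 mm across with its rim 56 mm above the bench, and a grey readout box 42 x 85 mm, 38 mm high, centred 72 mm along +x from the hub's axis. Origin: on the hub's axis at bench height, z up. The keyway is on its -y side: the sensor goes in when its x and y axes point the same way as the jig's.
- socket_mouth (a point): Centre of the bore at the hub's rim, 56 mm above the bench; axes as jig. The bore is 30 mm in diameter with one keyway 9 mm wide reaching 20.5 mm from the axis on the -y side, both open from above down to the spring contact.
- contact (a joint): The brass spring contact 24 mm across inside the bore, travel 0 to 0.014 m, growing as it is pressed down. At 0 its top is 22 mm below the rim and it pushes up with 5 N, growing by 0.5 N per mm. With the sensor fully home (shoulder on the rim, foot 34 mm deep) it reads 0.012 and pushes up with 11 N.
- cap_a: Bystander: a loose black round capsule with a silver face, 26 mm across, 18 mm high, standing between the sensor and the jig. Origin: centre of its underside.
- cap_b: Bystander: another capsule like cap_a, farther from the robot.
- round_sensor: Bystander: a round black sensor without key, 44 mm across, 55 mm high, standing at the far side of the bench's middle. Origin: centre of its underside.
- pot: Bystander: an open steel pot 110 mm across with two side handles, 75 mm high, at the far left. Origin: centre of its underside.
- driver: Bystander: a screwdriver 170 mm long lying near the robot. Origin: underside at its middle.
Not all that is in view belongs to the job. What is shaped like the sensor but turquoise or yellow is not meant.

How it is judged:
By the outcome, as a careful person would: the job done as asked, in the order asked, and still so for the second after the job is handed in, while the arm keeps its last pose, push and grip.
It also fails if it takes over 61 s, if anything falls off the work surface, if the arm or the gripper's body presses on something with over 40 N, if the wrist force passes 120 N, or if a joint passes its speed limit or range.

## Working session

There is one attempt and no reset: what is moved stays moved. The work goes in short steps, Python scripts to look and compute and a shell command to move; the robot and the scene stay as the last step left them, time stands still between calls to the robot, and variables do not carry over. Pictures are saved under pics/ and viewed, at most 10 in all, crops included, and the job is handed in when it is done.

```bash
ls; mkdir -p pics
python3 - <<'E'
from rig import ctrl
import cv2,numpy as np
for n in("top","side"):
    c=ctrl.capture(n);cv2.imwrite(f"pics/{n}0.png",c["img"][:,:,::-1]);np.savez(f"pics/{n}0.npz",**c)
    print(n,c["intrinsics"].tolist(),(-c["R"].T@c["t"]).round(3),c["R"].round(2).tolist())
o=ctrl.get_obs();print(o["eef_pos"],o["orientation"],o["time"])
E
```

```text
pics
top [[413.29038782277024, 0.0, 276.76927533982325], [0.0, 413.29038782277024, 205.59688607712323], [0.0, 0.0, 1.0]] [0.284 0.056 1.146] [[-0.0, -1.0, -0.01], [-0.99, 0.01, -0.16], [0.16, 0.01, -0.99]]
side [[538.9269666902284, 0.0, 282.37923678460356], [0.0, 538.9269666902284, 206.43060593089095], [0.0, 0.0, 1.0]] [-0.063 -0.928  0.895] [[0.89, -0.46, 0.02], [-0.26, -0.53, -0.81], [0.38, 0.71, -0.59]]
[0.27353471 0.58899281 0.20468638] [-3.13992343e+00  4.19177470e-05  2.70678501e+00] 0.1
```

View pics/top0.png

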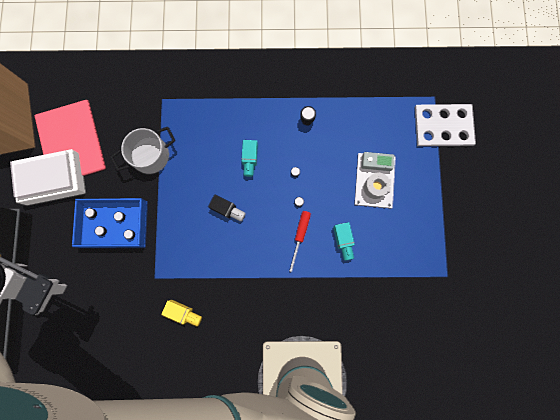

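View pics/side0.png

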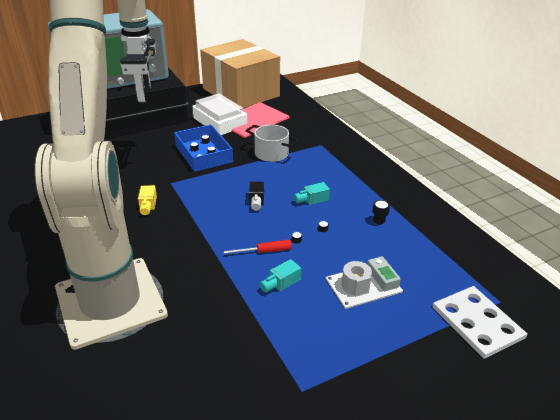

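Top view: the black sensor lies at (222,205) with its shank pointing right and down to (244,216). cap_a is at (299,202), cap_b at (295,171), the jig hub at (377,186) and its readout at (378,160). The side view agrees, with the sensor at (257,193) and the hub at (357,277). The gripper is clear of everything. Next I'll measure.

```bash
cat > h.py <<'E'
import numpy as np,cv2
from rig import ctrl
def ray(c,p,z):
    R,t=c["R"],c["t"];C=-R.T@t
    d=R.T@np.linalg.inv(c["intrinsics"])@np.array([p[0],p[1],1.])
    return C+d*(z-C[2])/d[2]
def proj(c,X):
    q=c["intrinsics"]@(c["R"]@np.asarray(X,float)+c["t"]);return q[:2]/q[2]
E
python3 - <<'E'
from h import *
for n,(u0,u1,v0,v1),(a0,a1,b0,b1) in(("top",(200,255,188,228),(345,405,145,215)),("side",(235,280,172,220),(320,410,245,310))):
    c=dict(np.load(f"pics/{n}0.npz"));im=c["img"];hsv=cv2.cvtColor(im,cv2.COLOR_RGB2HSV)
    def comp(m,box,tag,z):
        w=np.zeros(m.shape,np.uint8);w[box[2]:box[3],box[0]:box[1]]=m[box[2]:box[3],box[0]:box[1]]
        k,_=cv2.findContours(w,cv2.RETR_EXTERNAL,cv2.CHAIN_APPROX_NONE)
        for q in sorted(k,key=cv2.contourArea)[::-1][:3]:
            if cv2.contourArea(q)<15: continue
            r=cv2.minAreaRect(q);print(n,tag,cv2.contourArea(q),"rect",np.round(r[0],1),np.round(r[1],1),"w",ray(c,r[0],z).round(4),"corners",[ray(c,p,z)[:2].round(4).tolist() for p in cv2.boxPoints(r)])
    b=(200,255,188,228)
    comp(((hsv[...,2]<70)).astype(np.uint8),(u0,u1,v0,v1),"housing",.04)
    comp(((hsv[...,1]<90)&(hsv[...,2]>90)).astype(np.uint8),(u0,u1,v0,v1),"shank",.034)
    comp(((hsv[...,1]<90)&(hsv[...,2]>90)).astype(np.uint8),(a0,a1,b0,b1),"jig",.008)
    s=im[b0:b1,a0:a1,::-1] if 1 else 0
    t=im[v0:v1,u0:u1,::-1]
    f=lambda q:cv2.resize(q,(390,int(q.shape[0]*390/q.shape[1])),interpolation=cv2.INTER_CUBIC)[:300]
    A=np.zeros((300,790,3),np.uint8);x=f(s);y=f(t) ;A[:x.shape[0],:390]=x;A[:y.shape[0],400:]=y
    cv2.imwrite(f"pics/{n}crop.png",A)
A=np.vstack([cv2.imread("pics/topcrop.png"),cv2.imread("pics/sidecrop.png")]);cv2.imwrite("pics/crop1.png",A)
E
```

```text
top housing 253.0 rect [219.3 204.9] [18.3 14.8] w [0.4659 0.2184 0.04  ] corners [[0.4592, 0.2495], [0.4956, 0.2322], [0.4726, 0.1872], [0.4365, 0.2046]]
top housing 23.5 rect [231.  211.1] [ 4.  14.3] w [0.4488 0.1863 0.04  ] corners [[0.4345, 0.2002], [0.4686, 0.1819], [0.4632, 0.1723], [0.4292, 0.1907]]
top shank 115.5 rect [237. 214.] [13.4  9.8] w [0.4415 0.1706 0.034 ] corners [[0.4378, 0.1929], [0.462, 0.1812], [0.4453, 0.1483], [0.4212, 0.1601]]
top jig 1951.0 rect [374.9 179.6] [38.2 54.5] w [ 0.5409 -0.2141  0.008 ] corners [[0.4675, -0.1528], [0.6242, -0.1689], [0.6158, -0.2767], [0.4595, -0.2584]]
side housing 117.0 rect [256.5 186.5] [ 9. 13.] w [0.4709 0.2187 0.04  ] corners [[0.4641, 0.2477], [0.4975, 0.2313], [0.4776, 0.1904], [0.445, 0.2065]]
side housing 50.0 rect [256. 199.] [12. 14.] w [0.4435 0.1642 0.04  ] corners [[0.4384, 0.1988], [0.4733, 0.1816], [0.4485, 0.1306], [0.4147, 0.1473]]
side shank 111.5 rect [255.5 202. ] [16.  9.] w [0.4398 0.1597 0.034 ] corners [[0.4449, 0.1998], [0.4674, 0.1887], [0.4349, 0.1212], [0.4133, 0.1318]]
side jig 2443.5 rect [363.2 280.3] [44.  71.3] w [ 0.5471 -0.2057  0.008 ] corners [[0.4816, -0.1302], [0.675, -0.1443], [0.6098, -0.278], [0.4355, -0.2593]]
```

View pics/crop1.png

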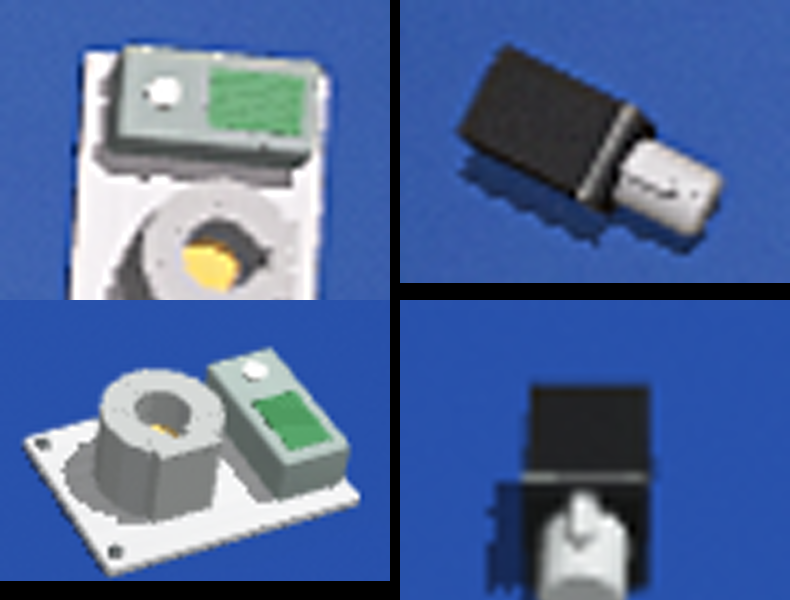

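The crops show the keyway notch on the hub pointing right in the image (roughly -y). The sensor's key is uppermost, and its z axis is at about 63° yaw. I'm moving above the sensor.

```bash
cat >> h.py <<'E'
def to(x,y,z,yaw=None):
    "delta in tool axes from present pose"
    from scipy.spatial.transform import Rotation as Ro
    o=ctrl.get_obs();R=Ro.from_euler("xyz",o["orientation"]).as_matrix()
    d=R.T@(np.array([x,y,z])-o["eef_pos"])
    tr=None if yaw is None else -((yaw-o["orientation"][2]+np.pi)%(2*np.pi)-np.pi)
    print("delta",d.round(4),"turn",None if tr is None else round(tr,3),"F",np.round(o["wrist_force"],1),"t",o["time"],"dist rows",np.linalg.norm(d)/.0417)
E
python3 -m crank '[[-0.032,-0.024,0,0.125],[-0.064,-0.048,0,0.25],[-0.096,-0.072,0,0.375],[-0.128,-0.096,0,0.5],[-0.16,-0.12,0,0.625],[-0.192,-0.144,0,0.75],[-0.224,-0.168,0,0.875],[-0.256,-0.19,0,1.0]]' 0.09
python3 -c "
from h import *
to(.470,.227,.2,1.10)"
```

```text
time: 0.77
eef_pos: [0.4261, 0.3072, 0.2054]
orientation: [-3.141, 0.0, 1.701]
wrist_force: [0.8, 0.4, 0.0]
grip_width: 0.0897
grasp_force: 0.0
delta [-0.0852  0.0332  0.0054] turn 0.601 F [0.8 0.4 0. ] t 0.7667 dist rows 2.1967982181369132
```

```bash
python3 -m crank '[[-0.03,0.012,0,0.12],[-0.06,0.024,0,0.24],[-0.085,0.033,0,0.36],[-0.085,0.033,0,0.48],[-0.085,0.033,0,0.6],[-0.085,0.033,0,0.6]]'
python3 - <<'E'
from h import *
c=ctrl.capture("wrist");np.savez("pics/w1.npz",**c);cv2.imwrite("pics/w1.png",c["img"][:,:,::-1])
print(ctrl.get_obs()["eef_pos"],ctrl.get_obs()["orientation"],(-c["R"].T@c["t"]).round(3))
E
```

```text
time: 1.27
eef_pos: [0.4702, 0.2289, 0.2051]
orientation: [-3.142, 0.001, 1.102]
wrist_force: [-0.4, 0.2, 0.5]
grip_width: 0.0901
grasp_force: 0.0
[0.46988372 0.22951079 0.20512685] [-3.14136577e+00  8.98333811e-04  1.10903550e+00] [0.503 0.294 0.384]
```

View pics/w1.png

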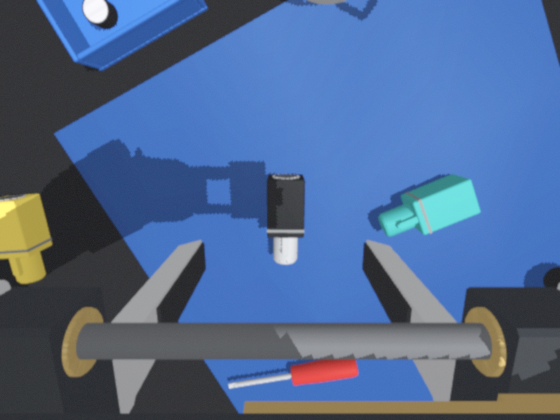

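The sensor is seen nearly aligned with the tool: housing columns 267-304, end face at rows 175-181, shoulder near row 236, foot near row 263. The fingers flank the image centre.

Run:
```python
from h import *
c=dict(np.load("pics/w1.npz"));g=c["img"].max(2)[165:275,255:320]
print(g[:,30].tolist());print(g[40].tolist());print(g[20].tolist(),g[65].tolist())
for p in((267.5,190),(267.5,230),(304.5,190),(304.5,230),(286,181),(286,236.5)):print(p,ray(c,p,.04).round(4))
print(ray(c,(286,250),.034))
to(.470,.227,.2,1.10)
```

```text
[203, 201, 202, 202, 201, 202, 202, 199, 184, 143, 97, 89, 113, 131, 108, 76, 72, 75, 74, 71, 72, 73, 74, 73, 73, 74, 73, 72, 73, 71, 72, 71, 70, 70, 68, 71, 71, 69, 71, 72, 73, 72, 72, 70, 70, 71, 70, 70, 70, 69, 69, 69, 69, 69, 68, 68, 69, 67, 66, 67, 68, 67, 67, 77, 117, 165, 175, 147, 99, 73, 68, 85, 151, 210, 229, 233, 233, 233, 233, 234, 233, 233, 234, 233, 233, 233, 233, 232, 234, 233, 231, 232, 233, 234, 232, 229, 228, 229, 225, 212, 201, 197, 197, 198, 196, 196, 197, 197, 197, 196]
[129, 130, 131, 130, 130, 131, 129, 130, 130, 130, 128, 115, 78, 49, 45, 47, 48, 46, 47, 46, 49, 56, 58, 52, 54, 58, 64, 68, 71, 72, 73, 71, 70, 72, 70, 72, 72, 70, 74, 72, 72, 74, 74, 71, 74, 76, 73, 74, 90, 142, 188, 200, 201, 201, 201, 201, 201, 201, 201, 201, 201, 201, 201, 201, 201]
[131, 132, 133, 132, 133, 132, 133, 131, 132, 130, 128, 108, 70, 49, 44, 45, 47, 45, 44, 46, 49, 53, 68, 72, 73, 73, 72, 73, 73, 71, 72, 73, 74, 72, 73, 74, 76, 75, 76, 77, 75, 75, 75, 73, 75, 76, 74, 74, 77, 125, 185, 201, 202, 202, 203, 202, 202, 202, 203, 202, 202, 202, 203, 203, 203] [197, 196, 197, 197, 197, 197, 197, 198, 198, 197, 197, 191, 175, 168, 166, 166, 165, 164, 164, 163, 164, 164, 165, 164, 165, 166, 165, 163, 164, 164, 165, 164, 164, 164, 165, 163, 163, 164, 165, 164, 164, 165, 163, 164, 164, 164, 165, 165, 172, 187, 197, 200, 200, 200, 200, 200, 200, 199, 200, 200, 199, 199, 201, 201, 201]
(267.5, 190) [0.4578 0.2411 0.04  ]
(267.5, 230) [0.4375 0.2023 0.04  ]
(304.5, 190) [0.4922 0.2237 0.04  ]
(304.5, 230) [0.473  0.1844 0.04  ]
(286, 181) [0.4792 0.2409 0.04  ]
(286, 236.5) [0.452  0.1868 0.04  ]
[0.4439447  0.17075124 0.034     ]
delta [-0.0022  0.0012  0.0051] turn 0.009 F [-0.3  1.1  0.2] t 1.3167 dist rows 0.13692632291446472
```

```bash
python3 -c "
from h import *
to(.4746,.2317,.004,1.105)"
```

```text
delta [0.0042 0.0033 0.2011] turn 0.004 F [-0.3  1.1  0.2] t 1.3167 dist rows 4.8247972552902985
```

```bash
python3 -m crank '[[0.004,0.003,0.035,0.004],[0.004,0.003,0.07,0.004],[0.004,0.003,0.105,0.004],[0.004,0.003,0.14,0.004],[0.004,0.003,0.165,0.004],[0.004,0.003,0.185,0.004],[0.004,0.003,0.195,0.004],[0.004,0.003,0.199,0.004]]' 0.09
python3 -m crank '[[0,0,0,0],[0,0,0,0],[0,0,0,0],[0,0,0,0],[0,0,0,0],[0,0,0,0],[0,0,0,0],[0,0,0,0]]' 0.02 8
```

```text
time: 1.98
eef_pos: [0.4735, 0.2319, 0.0049]
orientation: [-3.139, 0.002, 1.106]
wrist_force: [0.0, -0.4, -1.1]
grip_width: 0.09
grasp_force: 0.0
time: 2.65
eef_pos: [0.4746, 0.232, 0.0067]
orientation: [-3.142, -0.0, 1.103]
wrist_force: [-2.3, 0.4, 0.8]
grip_width: 0.0404
grasp_force: 1.4
```

Run:
```python
import numpy as np
pts=np.array([[34,-20],[3,-14],[0,-12.]]);g=np.array([86,5.7])
rot=lambda p,t:np.array([p[...,0]*np.cos(t)-p[...,1]*np.sin(t),p[...,0]*np.sin(t)+p[...,1]*np.cos(t)])
off=-rot(pts[0],0.);cur=0;g0=rot(g,0.)+off
for d in np.arange(0,91,.25):
    t=np.radians(d);P=np.array([rot(p,t) for p in pts]);k=P[:,1].argmin()
    if k!=cur: off=np.array([Ppos[k][0],0])-P[k];cur=k
    else: off=np.array([(contact if d else 0)-P[k][0],-P[k][1]])
    contact=(P[k]+off)[0];Ppos=P+off
    if d%5.625<.25 :print(d,k,((rot(g,t)+off)-g0).round(1))
```

```text
0.0 0 [0. 0.]
5.75 0 [-2.8  5.1]
11.25 1 [-6.   9.8]
17.0 1 [-10.   17.4]
22.5 1 [-14.4  24.3]
28.25 1 [-19.8  30.9]
33.75 2 [-25.5  36.8]
39.5 2 [-32.1  42.7]
45.0 2 [-38.9  47.6]
50.75 2 [-46.5  52.1]
56.25 2 [-54.1  55.6]
62.0 2 [-62.4  58.5]
67.5 2 [-70.6  60.5]
73.25 2 [-79.3  61.8]
78.75 2 [-87.8  62.1]
84.5 2 [-96.6  61.6]
90.0 2 [-104.9   60.3]
```

```bash
python3 -m crank '[[-0.003,0,-0.005,0],[-0.006,0,-0.01,0],[-0.01,0,-0.018,0],[-0.0145,0,-0.025,0],[-0.02,0,-0.0315,0],[-0.0255,0,-0.0375,0],[-0.032,0,-0.0435,0],[-0.039,0,-0.0485,0]]' 0.02 6
python3 -c "
from h import *
c=ctrl.capture('side');cv2.imwrite('pics/s2.png',cv2.resize(c['img'][140:250,180:340,::-1],(640,440),interpolation=2))"
```

```text
time: 3.32
eef_pos: [0.4568, 0.1965, 0.0558]
orientation: [3.141, -0.0, 1.103]
wrist_force: [0.0, 0.3, -2.1]
grip_width: 0.04
grasp_force: 6.0
```

View pics/s2.png

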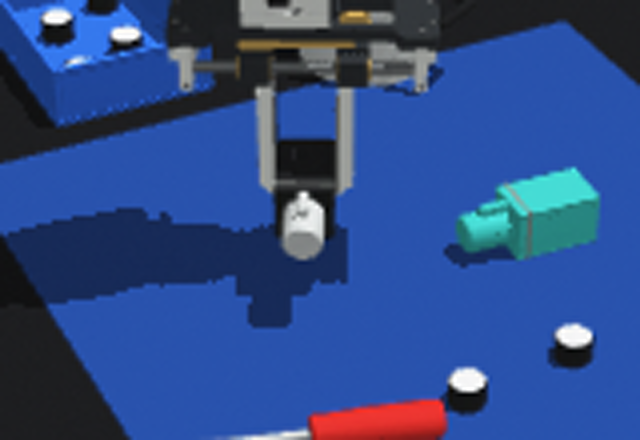

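The side view shows the sensor (305,210) still close to level and hanging in the fingers, so pad friction kept it from swinging. I'll ease the grip to let gravity swing the foot down.

```bash
python3 -m crank '[[0,0,0,0],[0,0,0,0],[0,0,0,0],[0,0,0,0]]' 0.02 3
python3 -c "
from h import *
c=ctrl.capture('side');cv2.imwrite('pics/s3.png',cv2.resize(c['img'][140:250,180:340,::-1],(640,440),interpolation=2))"
```

```text
time: 3.7
eef_pos: [0.4571, 0.1975, 0.0548]
orientation: [-3.141, -0.0, 1.103]
wrist_force: [-0.3, 0.5, -1.7]
grip_width: 0.0398
grasp_force: 3.0
```

View pics/s3.png

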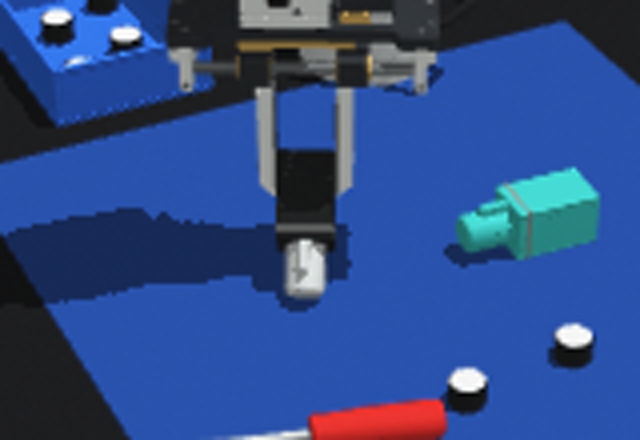

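The sensor has swung to about 50° tilt, foot at (305,295) near the bench. I'll follow the rest of the arc.

```bash
python3 -m crank '[[-0.0075,0,-0.0045,0],[-0.015,0,-0.008,0],[-0.023,0,-0.011,0],[-0.032,0,-0.013,0],[-0.04,0,-0.0145,0],[-0.049,0,-0.015,0],[-0.058,0,-0.0145,0],[-0.066,0,-0.0135,0]]' 0.02 3
python3 -m crank '[[0,0,0,0],[0,0,0,0],[0,0,0,0]]' 0.02 3
python3 -c "
from h import *
c=ctrl.capture('side');cv2.imwrite('pics/s4.png',cv2.resize(c['img'][140:250,180:340,::-1],(640,440),interpolation=2))"
```

```text
time: 4.42
eef_pos: [0.4267, 0.1371, 0.0685]
orientation: [-3.142, 0.0, 1.102]
wrist_force: [1.1, 0.5, -1.7]
grip_width: 0.0401
grasp_force: 3.0
time: 4.67
eef_pos: [0.4276, 0.1385, 0.0684]
orientation: [3.141, -0.0, 1.103]
wrist_force: [-0.4, 0.1, -2.2]
grip_width: 0.0401
grasp_force: 3.0
```

View pics/s4.png

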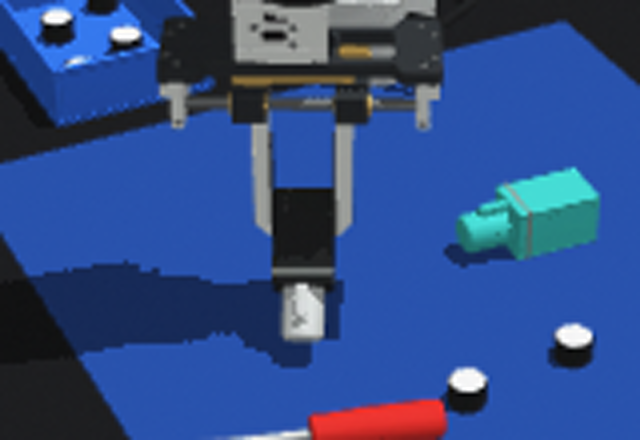

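It is now steeper, with the housing at (303,235) and the foot at (303,340) in the crop. I'll work out the tilt from the projected distances.

Run:
```python
from h import *
c=dict(np.load("pics/side0.npz"))
G=np.array([.4276,.1385,.0874]);u=np.array([.45,.893,0]);k=np.array([0,0,1.])
for d in range(45,116,10):
    t=np.radians(d);zz=u*np.cos(t)+k*np.sin(t);hh=-u*np.sin(t)+k*np.cos(t)
    P=lambda s,h:G+zz*(s-86)/1e3+hh*(h-5.7)/1e3
    r=[proj(c,P(*a))[1] for a in((98,20),(34,20),(3,14),(0,12),(0,-12))]
    print(d,[round((v-140)*4) for v in r],(P(0,-12)[2]*1e3).round(1),(P(0,12)[2]*1e3).round(1))
```

```text
45 [182, 279, 327, 332, 337] 14.1 31.0
55 [185, 283, 330, 335, 333] 6.8 20.6
65 [189, 285, 329, 333, 325] 2.0 12.1
75 [194, 285, 325, 328, 314] -0.3 6.0
85 [199, 282, 317, 319, 300] 0.2 2.3
95 [204, 277, 305, 307, 283] 3.3 1.2
105 [209, 270, 291, 292, 265] 8.9 2.7
115 [213, 261, 275, 275, 244] 16.9 6.8
```

The tilt is about 58° and held by pad friction. A short asymmetric shake along tool x should swing it further.

```bash
python3 -m crank '[[0.003,0,-0.005,0],[0.015,0,-0.008,0],[0.04,0,-0.008,0],[0.01,0,-0.008,0],[-0.03,0,-0.008,0],[-0.05,0,-0.008,0],[-0.056,0,-0.008,0],[-0.058,0,-0.008,0]]' 0.02 3
cat > tilt.py <<'E'
from h import *
import sys
c=ctrl.capture('side');o=ctrl.get_obs();e=o["eef_pos"];p=proj(c,e)
x,y=int(p[0])-80,int(p[1])-60
cv2.imwrite(sys.argv[1],cv2.resize(c['img'][y:y+110,x:x+160,::-1],(640,440),interpolation=2))
G=e+[0,0,.019];u=np.array([.45,.893,0]);k=np.array([0,0,1.])
for d in range(55,106,10):
    t=np.radians(d);zz=u*np.cos(t)+k*np.sin(t);hh=-u*np.sin(t)+k*np.cos(t)
    P=lambda s,h:G+zz*(s-86)/1e3+hh*(h-5.7)/1e3
    print(d,[np.round((proj(c,P(*a))-[x,y])*4).tolist() for a in((98,20),(34,20),(0,12))],(P(0,-12)[2]*1e3).round(1),(P(0,12)[2]*1e3).round(1))
W=c['img'][y:y+110,x:x+160];m=(W.max(2)<60).astype(np.uint8)
col=int(p[0])-x
print("col",col*4,"V*4rows:",[(i*4,int(v)) for i,v in enumerate(W[:,col-1].max(1)) if 25<i<95])
E
python3 tilt.py pics/s5.png
```

```text
time: 5.38
eef_pos: [0.4007, 0.0858, 0.0768]
orientation: [-3.141, 0.0, 1.101]
wrist_force: [-0.4, -0.4, 1.9]
grip_width: 0.0398
grasp_force: 3.0
55 [[323.0, 198.0], [322.0, 300.0], [322.0, 353.0]] 15.3 29.0
65 [[322.0, 202.0], [323.0, 302.0], [323.0, 351.0]] 10.4 20.6
75 [[322.0, 207.0], [323.0, 301.0], [324.0, 345.0]] 8.2 14.4
85 [[322.0, 212.0], [324.0, 298.0], [324.0, 335.0]] 8.6 10.7
95 [[322.0, 217.0], [324.0, 292.0], [325.0, 322.0]] 11.7 9.6
105 [[322.0, 222.0], [324.0, 285.0], [326.0, 306.0]] 17.4 11.2
col 320 V*4rows: [(104, 169), (108, 93), (112, 71), (116, 71), (120, 97), (124, 173), (128, 173), (132, 174), (136, 173), (140, 173), (144, 173), (148, 174), (152, 173), (156, 173), (160, 173), (164, 173), (168, 173), (172, 173), (176, 173), (180, 169), (184, 99), (188, 78), (192, 56), (196, 56), (200, 54), (204, 60), (208, 114), (212, 48), (216, 23), (220, 22), (224, 21), (228, 21), (232, 22), (236, 22), (240, 21), (244, 22), (248, 22), (252, 22), (256, 22), (260, 21), (264, 22), (268, 21), (272, 22), (276, 22), (280, 21), (284, 26), (288, 66), (292, 35), (296, 36), (300, 127), (304, 128), (308, 128), (312, 128), (316, 128), (320, 127), (324, 129), (328, 127), (332, 96), (336, 88), (340, 88), (344, 88), (348, 87), (352, 88), (356, 88), (360, 88), (364, 97), (368, 173), (372, 174), (376, 173)]
```

The edge rows (face edge 210, shoulder 298, foot 332) match a tilt of about 85° with the foot 8.6 mm above the bench. I'll set it down and release.

```bash
python3 -m crank '[[0,0,0.003,0],[0,0,0.006,0],[0,0,0.008,0],[0,0,0.009,0],[0,0,0.01,0],[0,0,0.0105,0],[0,0,0.0105,0]]' 0.02 3
python3 tilt.py pics/s6.png
python3 -m crank '[[0,0,0,0],[0,0,0,0],[0,0,0,0],[0,0,0,0]]' 0.06
python3 tilt.py pics/s7.png
```

```text
time: 6.02
eef_pos: [0.4011, 0.0867, 0.0657]
orientation: [-3.141, 0.0, 1.103]
wrist_force: [0.0, -0.2, -1.6]
grip_width: 0.0403
grasp_force: 3.0
55 [[323.0, 200.0], [322.0, 302.0], [323.0, 354.0]] 4.1 17.9
65 [[323.0, 205.0], [323.0, 303.0], [323.0, 352.0]] -0.7 9.5
75 [[323.0, 209.0], [323.0, 303.0], [324.0, 346.0]] -2.9 3.3
85 [[323.0, 214.0], [324.0, 299.0], [325.0, 336.0]] -2.5 -0.4
95 [[323.0, 220.0], [324.0, 294.0], [325.0, 323.0]] 0.6 -1.5
105 [[323.0, 225.0], [325.0, 286.0], [326.0, 307.0]] 6.2 0.0
col 320 V*4rows: [(104, 173), (108, 168), (112, 67), (116, 88), (120, 73), (124, 146), (128, 173), (132, 173), (136, 173), (140, 173), (144, 173), (148, 173), (152, 174), (156, 173), (160, 173), (164, 173), (168, 173), (172, 167), (176, 56), (180, 80), (184, 55), (188, 56), (192, 55), (196, 56), (200, 77), (204, 110), (208, 21), (212, 23), (216, 22), (220, 21), (224, 22), (228, 22), (232, 22), (236, 21), (240, 22), (244, 21), (248, 22), (252, 22), (256, 21), (260, 21), (264, 21), (268, 20), (272, 21), (276, 26), (280, 66), (284, 36), (288, 53), (292, 126), (296, 126), (300, 128), 
[... 840 characters left out ...]
), (136, 173), (140, 173), (144, 173), (148, 173), (152, 173), (156, 173), (160, 173), (164, 173), (168, 173), (172, 168), (176, 56), (180, 76), (184, 56), (188, 69), (192, 109), (196, 109), (200, 131), (204, 96), (208, 36), (212, 27), (216, 22), (220, 21), (224, 21), (228, 22), (232, 22), (236, 22), (240, 21), (244, 21), (248, 22), (252, 22), (256, 22), (260, 21), (264, 21), (268, 22), (272, 21), (276, 27), (280, 66), (284, 37), (288, 54), (292, 125), (296, 127), (300, 128), (304, 127), (308, 127), (312, 128), (316, 124), (320, 99), (324, 87), (328, 88), (332, 87), (336, 87), (340, 88), (344, 88), (348, 89), (352, 109), (356, 173), (360, 173), (364, 173), (368, 173), (372, 173), (376, 173)]
```

View pics/s7.png

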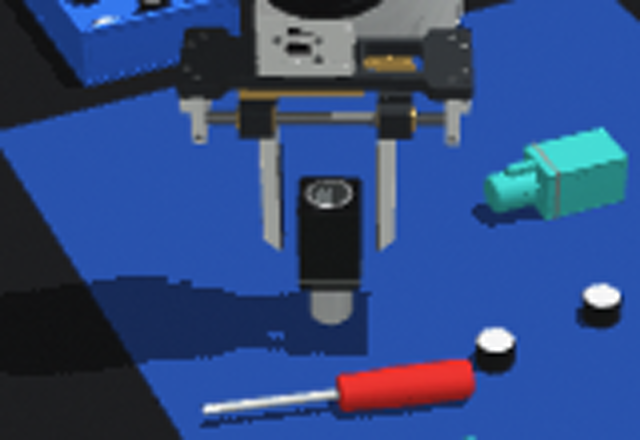

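The sensor stands upright on its shank, housing at (330,235), foot at (330,320), with the fingers open around it. I'll regrip at housing centre height, firmly, and look with the wrist camera.

```bash
python3 -m crank '[[0.002,0,0.006,0],[0.004,0,0.012,0],[0.0055,0,0.017,0],[0.0055,0,0.019,0],[0.0055,0,0.019,0]]' 0.06
python3 -m crank '[[0,0,0,0],[0,0,0,0],[0,0,0,0],[0,0,0,0],[0,0,0,0],[0,0,0,0],[0,0,0,0]]' 0.02 45
python3 - <<'E'
from h import *
c=ctrl.capture("wrist");np.savez("pics/w2.npz",**c);o=ctrl.get_obs();print(o["eef_pos"],o["orientation"])
X=o["eef_pos"].copy();X[2]=.098;p=proj(c,X);print("proj of axis",p)
x,y=int(p[0]),int(p[1]);cr=c["img"][max(0,y-90):y+90,x-120:x+120,::-1];print(max(0,y-90),x-120)
cv2.imwrite("pics/w2.png",cv2.resize(cr,None,fx=3,fy=3,interpolation=2))
E
```

```text
time: 6.87
eef_pos: [0.4031, 0.0913, 0.0462]
orientation: [-3.14, 0.001, 1.103]
wrist_force: [0.4, -0.5, 0.4]
grip_width: 0.0597
grasp_force: 0.0
time: 7.45
eef_pos: [0.4037, 0.0913, 0.0471]
orientation: [3.141, -0.0, 1.103]
wrist_force: [-0.0, 0.3, 2.4]
grip_width: 0.0395
grasp_force: 45.0
[0.40368241 0.09129905 0.047123  ] [ 3.14132242e+00 -2.38070713e-04  1.10264929e+00]
proj of axis [283.08836256 300.78487288]
210 163
```

View pics/w2.png

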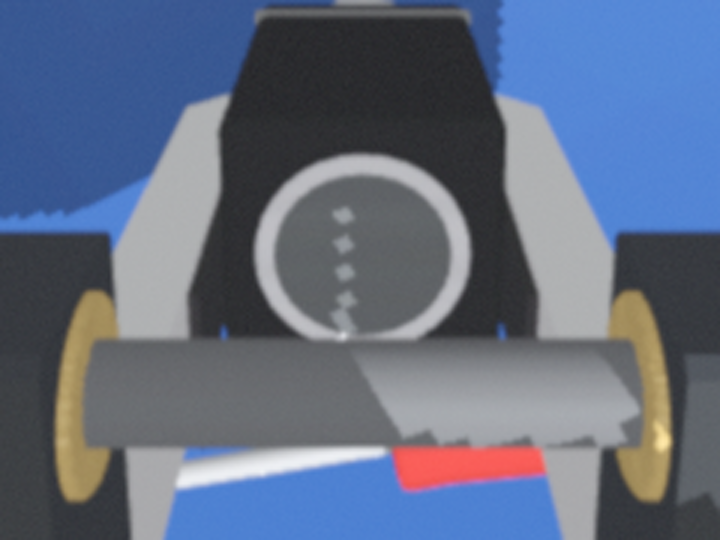

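The face circle spans columns 248-320 (centre about 283.8) and starts at row 261. The far top edge of the housing is at row 251. I'll compute the in-hand offset and a rough jig position.

Run:
```python
from h import *
c=dict(np.load("pics/w2.npz"));e=np.array([.40368,.0913]);u=np.array([.4506,.8927]);v=np.array([.8927,-.4506])
g=c["img"].max(2);print(g[240:300,270].tolist())
print([int(a) for a in g[290,235:335]])
for p in((283.8,251),(248.3,293.3),(319.7,293.3),(283.8,261),(283.8,325)):
    w=ray(c,p,.098)[:2]-e;print(p,(w@u*1e3).round(1),(w@v*1e3).round(1))
t=dict(np.load("pics/top0.npz"));print(ray(t,(377,186),.056))
to(.43,-.21,.2)
```

```text
[45, 46, 46, 47, 44, 48, 44, 45, 50, 46, 49, 50, 51, 49, 48, 51, 51, 52, 49, 50, 49, 50, 62, 110, 165, 187, 192, 194, 194, 187, 169, 135, 109, 104, 103, 102, 102, 102, 105, 103, 104, 105, 105, 103, 104, 105, 103, 103, 103, 102, 103, 103, 101, 100, 102, 101, 101, 102, 102, 103]
[50, 52, 50, 47, 50, 51, 50, 52, 53, 49, 51, 49, 84, 145, 184, 194, 195, 196, 191, 168, 126, 105, 102, 102, 102, 102, 102, 101, 103, 102, 101, 101, 102, 102, 102, 103, 101, 101, 111, 131, 142, 153, 156, 155, 143, 120, 107, 103, 102, 102, 101, 103, 102, 102, 101, 101, 103, 101, 103, 103, 101, 101, 102, 102, 101, 102, 102, 101, 102, 104, 100, 102, 102, 101, 101, 102, 106, 130, 174, 192, 195, 195, 194, 184, 133, 71, 52, 48, 52, 50, 51, 49, 49, 50, 48, 46, 51, 54, 52, 53]
(283.8, 251) 22.5 0.3
(248.3, 293.3) 3.5 -14.7
(319.7, 293.3) 3.5 15.4
(283.8, 261) 18.2 0.3
(283.8, 325) -11.7 0.3
[ 0.51234119 -0.20756529  0.056     ]
delta [-0.257   0.1595 -0.1529] turn None F [ 0.4 -0.8  1.6] t 7.5 dist rows 8.126811619033546
```

```bash
python3 -m crank '[[0,0,-0.03,0],[0,0,-0.07,0],[0,0,-0.11,0],[-0.01,0.01,-0.14,0],[-0.035,0.03,-0.153,-0.05],[-0.063,0.055,-0.153,-0.1],[-0.091,0.08,-0.153,-0.15],[-0.119,0.105,-0.153,-0.2]]'
python3 -c "
from h import *
to(.506,-.277,.2,1.48)"
```

```text
time: 8.17
eef_pos: [0.4435, -0.0632, 0.2003]
orientation: [3.141, -0.001, 1.307]
wrist_force: [0.8, 0.1, -1.5]
grip_width: 0.0396
grasp_force: 45.0
delta [-1.901e-01  1.161e-01  1.000e-04] turn -0.173 F [ 0.8  0.1 -1.5] t 8.1667 dist rows 5.341955084971323
```

```bash
python3 -m crank '[[-0.032,0.02,0,-0.03],[-0.064,0.04,0,-0.06],[-0.096,0.06,0,-0.09],[-0.128,0.08,0,-0.12],[-0.16,0.1,0,-0.15],[-0.182,0.112,0,-0.173],[-0.19,0.116,0,-0.173],[-0.19,0.116,0,-0.173]]'
python3 -m crank '[[0,0,0,0],[0,0,0,0],[0,0,0,0]]'
python3 - <<'E'
from h import *
c=ctrl.capture("wrist");o=ctrl.get_obs();np.savez("pics/w3.npz",**c,e=o["eef_pos"],r=o["orientation"]);print(o["eef_pos"],o["orientation"])
cv2.imwrite("pics/w3.png",c["img"][:,:,::-1])
E
```

```text
time: 8.83
eef_pos: [0.5042, -0.2787, 0.1993]
orientation: [-3.14, 0.001, 1.472]
wrist_force: [0.1, -0.1, -1.8]
grip_width: 0.0399
grasp_force: 45.0
time: 9.08
eef_pos: [0.5051, -0.2737, 0.1998]
orientation: [-3.141, -0.002, 1.478]
wrist_force: [-0.4, -0.1, -1.9]
grip_width: 0.0398
grasp_force: 45.0
[ 0.50525267 -0.2740107   0.19996112] [-3.14121130e+00 -1.27429860e-03  1.47820361e+00]
```

View pics/w3.png

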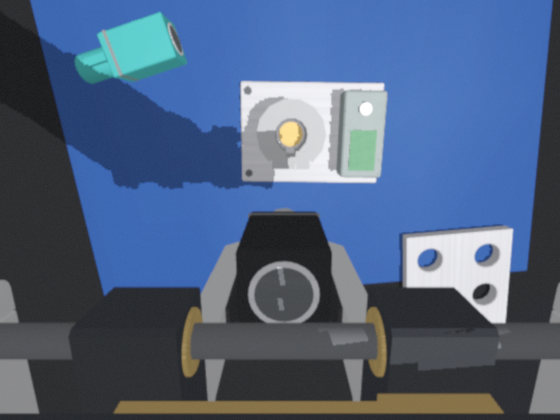

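The jig's plate spans (241,81)-(384,182), the brass contact is at (291,134), the keyway notch is just below it at (292,158), and the readout is centred at (363,134). The sensor's face circle in hand is at (284,294). I'll measure the hub centre and yaw numerically.

```bash
cat > jig.py <<'E'
from h import *
c=dict(np.load("pics/w3.npz"));im=c["img"];hsv=cv2.cvtColor(im,cv2.COLOR_RGB2HSV).astype(int);H,S,V=hsv[...,0],hsv[...,1],hsv[...,2]
B=np.zeros(V.shape,bool);B[70:195,225:400]=1
def big(m):
    k,_=cv2.findContours((m&B).astype(np.uint8),cv2.RETR_EXTERNAL,cv2.CHAIN_APPROX_NONE);return max(k,key=cv2.contourArea)[:,0,:].astype(float)
def W(q,z):return np.array([ray(c,p,z)[:2] for p in q])
def rect(q,z,n):
    r=cv2.minAreaRect((W(q,z)*1e3).astype(np.float32));print(n,np.round(r[0],1),np.round(r[1],1),round(r[2],2))
y=big((H>12)&(H<32)&(S>110)&(V>110));(a,b),r=cv2.minEnclosingCircle((W(y,.034)*1e3).astype(np.float32));print("brass enc",round(a,1),round(b,1),round(r,1),W(y,.034).mean(0))
pl=big(S<70);rect(pl,.008,"plate")
# plate edges: line fits
w=W(pl,.008);
for s,f in(("top",lambda p:p[1]<88),("left",lambda p:p[0]<246 and 90<p[1]<175),("bottom",lambda p:p[1]>176)):
    q=np.array([p for p in pl if f(p)])
    if len(q)>5:
        L=cv2.fitLine((W(q,.008)*1e3).astype(np.float32),cv2.DIST_HUBER,0,.01,.01).ravel();print(s,len(q),"ang",np.degrees(np.arctan2(L[1],L[0])).round(2),L[2:].round(1))
gr=big((H>35)&(H<75)&(S>90));rect(gr,.038,"green")
bx=big((H>35)&(H<100)&(S>12)&(S<255)&(V>60)&(V<215)&(np.arange(560)[None,:]>335));rect(bx,.038,"box")
# hub rim + bore via radial profiles about guess
g=cv2.GaussianBlur(im.max(2),(3,3),0).astype(float)
for name,R0,R1 in(("bore",.0115,.019),("outer",.028,.036)):
    cx=np.array([.5125,-.2055])
    for it in range(4):
        P=[]
        for th in np.radians(np.arange(0,360,6)):
            d=np.array([np.cos(th),np.sin(th)]);rr=np.arange(R0,R1,.0003)
            px=np.array([proj(c,[*(cx+d*r),.056]) for r in rr]).astype(np.float32)
            pr=cv2.remap(g.astype(np.float32),px[:,:1],px[:,1:],1).ravel();gd=np.abs(np.gradient(pr))
            if gd.max()>4:P.append(cx+d*rr[gd.argmax()])
        P=np.array(P);A=np.c_[2*P,np.ones(len(P))];k=np.ones(len(P),bool)
        for _ in range(6):
            s=np.linalg.lstsq(A[k],(P[k]**2).sum(1),rcond=None)[0];ra=np.sqrt(s[2]+s[:2]@s[:2]);e=np.abs(np.linalg.norm(P-s[:2],axis=1)-ra);k=e<max(.0006,np.median(e)*1.5)
        cx=s[:2]
    print(name,cx.round(4),ra.round(4),k.sum(),len(P))
E
python3 jig.py
python3 - <<'E'
from h import *
c=dict(np.load("pics/w3.npz"));g=c["img"].max(2);yaw=c["r"][2];u=np.array([np.cos(yaw),np.sin(yaw)]);v=np.array([np.sin(yaw),-np.cos(yaw)])
print(g[262:322,300].tolist());print(g[292,240:330].tolist())
zt=c["e"][2]+.051
for p in((300,262),(284,262),(248.5,292),(319.5,292)):
    w=ray(c,p,zt)[:2]-c["e"][:2];print(p,(w@u*1e3).round(1),(w@v*1e3).round(1))
E
```

```text
brass enc 523.2 -213.6 8.1 [ 0.52528091 -0.21420626]
plate [ 541.3 -214.5] [105.4 154.2] 83.94
top 153 ang -6.16 [ 541.5 -162. ]
left 84 ang 84.55 [ 465.3 -206.8]
bottom 141 ang -6.04 [ 534.8 -266.2]
[38, 41, 71, 118, 148, 161, 163, 162, 159, 151, 125, 95, 82, 80, 82, 80, 84, 81, 83, 82, 83, 84, 83, 82, 82, 83, 81, 80, 82, 81, 79, 79, 79, 78, 79, 79, 80, 81, 80, 80, 80, 81, 80, 80, 80, 78, 79, 80, 80, 80, 79, 80, 81, 87, 111, 142, 159, 163, 162, 155]
[40, 40, 38, 41, 35, 37, 38, 70, 123, 155, 164, 165, 164, 156, 123, 92, 82, 81, 80, 81, 81, 79, 79, 80, 81, 81, 79, 79, 80, 80, 81, 80, 80, 79, 80, 80, 82, 79, 80, 79, 81, 80, 80, 81, 79, 81, 81, 81, 81, 79, 79, 79, 79, 82, 82, 79, 80, 80, 80, 79, 79, 81, 79, 81, 80, 79, 80, 80, 79, 80, 80, 78, 95, 131, 157, 161, 164, 164, 154, 112, 60, 38, 38, 41, 41, 37, 37, 35, 37, 38]
(300, 262) 18.0 6.8
(284, 262) 18.0 0.2
(248.5, 292) 4.4 -14.7
(319.5, 292) 4.5 15.1Traceback (most recent call last):
  File "jig.py", line 17, in <module>
    gr=big((H>35)&(H<75)&(S>90));rect(gr,.038,"green")
  File "jig.py", line 5, in big
    k,_=cv2.findContours((m&B).astype(np.uint8),cv2.RETR_EXTERNAL,cv2.CHAIN_APPROX_NONE);return max(k,key=cv2.contourArea)[:,0,:].astype(float)
                                                                                                ~~~^^^^^^^^^^^^^^^^^^^^^^^
ValueError: max() iterable argument is empty
```

```bash
sed -i 's/^gr=.*$//; s/^bx=.*$//' jig.py; sed -i 's/^for name,R0,R1 in.*$/E3=c["e"];yw=c["r"][2];uu=np.array([np.cos(yw),np.sin(yw)])\nfor name,R0,R1,Z,c0 in(("bore",.0125,.019,.056,(.5185,-.2075)),("outer",.028,.036,.056,(.5185,-.2075)),("face",.0125,.0175,E3[2]+.051,E3[:2]+.003*uu)):/; s/cx=np.array(\[.5125,-.2055\])/cx=np.array(c0)/; s/,\.056\])/,Z])/' jig.py
cat >> jig.py <<'E'
    if name=="face":
        w=cx-E3[:2];print("face off toolx",(w@uu*1e3).round(2),"tooly",(w@[uu[1],-uu[0]]*1e3).round(2))
E
python3 jig.py
python3 - <<'E'
from h import *
c=dict(np.load("pics/w3.npz"));g=c["img"]
print("row134 gray",[(i,g[134,i].max(),g[134,i].min()) for i in range(240,345,2)])
E
```

```text
brass enc 523.2 -213.6 8.1 [ 0.52528091 -0.21420626]
plate [ 541.3 -214.5] [105.4 154.2] 83.94
top 153 ang -6.16 [ 541.5 -162. ]
left 84 ang 84.55 [ 465.3 -206.8]
bottom 141 ang -6.04 [ 534.8 -266.2]
bore [ 0.5198 -0.2115] 0.0131 37 60
outer [ 0.5198 -0.213 ] 0.0346 16 24
face [ 0.5055 -0.2707] 0.0152 50 60
face off toolx 3.35 tooly -0.06
row134 gray [(240, np.uint8(125), np.uint8(71)), (242, np.uint8(155), np.uint8(147)), (244, np.uint8(163), np.uint8(159)), (246, np.uint8(163), np.uint8(160)), (248, np.uint8(164), np.uint8(159)), (250, np.uint8(164), np.uint8(160)), (252, np.uint8(164), np.uint8(160)), (254, np.uint8(163), np.uint8(158)), (256, np.uint8(154), np.uint8(150)), (258, np.uint8(145), np.uint8(141)), (260, np.uint8(144), np.uint8(140)), (262, np.uint8(144), np.uint8(140)), (264, np.uint8(144), np.uint8(139)), (266, np.uint8(144), np.uint8(140)), (268, np.uint8(145), np.uint8(141)), (270, np.uint8(145), np.uint8(141)), (272, np.uint8(144), np.uint8(140)), (274, np.uint8(140), np.uint8(136)), (276, np.uint8(148), np.uint8(144)), (278, np.uint8(166), np.uint8(149)), (280, n
[... 512 characters left out ...]
08, np.uint8(211), np.uint8(206)), (310, np.uint8(219), np.uint8(214)), (312, np.uint8(219), np.uint8(215)), (314, np.uint8(219), np.uint8(215)), (316, np.uint8(220), np.uint8(215)), (318, np.uint8(216), np.uint8(212)), (320, np.uint8(220), np.uint8(215)), (322, np.uint8(220), np.uint8(216)), (324, np.uint8(220), np.uint8(216)), (326, np.uint8(239), np.uint8(235)), (328, np.uint8(240), np.uint8(234)), (330, np.uint8(185), np.uint8(180)), (332, np.uint8(167), np.uint8(162)), (334, np.uint8(168), np.uint8(162)), (336, np.uint8(166), np.uint8(161)), (338, np.uint8(135), np.uint8(128)), (340, np.uint8(112), np.uint8(105)), (342, np.uint8(141), np.uint8(132)), (344, np.uint8(188), np.uint8(177))]
```

Run:
```python
from h import *
c=dict(np.load("pics/w3.npz"));g=c["img"]
for col in(291,300,312,270):print(col,[(r,int(g[r,col].max()),int(g[r,col].min())) for r in range(88,182)])
```

```text
291 [(88, 245, 240), (89, 245, 240), (90, 246, 241), (91, 246, 240), (92, 245, 239), (93, 244, 239), (94, 244, 239), (95, 244, 239), (96, 243, 238), (97, 240, 235), (98, 235, 230), (99, 226, 221), (100, 221, 216), (101, 219, 214), (102, 219, 214), (103, 219, 214), (104, 218, 213), (105, 218, 214), (106, 218, 214), (107, 218, 214), (108, 218, 214), (109, 218, 214), (110, 218, 214), (111, 219, 215), (112, 218, 215), (113, 218, 215), (114, 219, 215), (115, 219, 214), (116, 218, 214), (117, 212, 208), (118, 188, 183), (119, 167, 162), (120, 166, 163), (121, 200, 162), (122, 238, 157), (123, 253, 156), (124, 255, 154), (125, 255, 155), (126, 254, 154), (127, 254, 155), (128, 254, 155), (129, 254, 154), (130, 253, 154), (131, 253, 153), (132, 253, 154), (133, 253, 154), (134, 252, 153), (135, 252, 152), (136, 252, 153), (137, 253, 152), (138, 254, 154), (139, 254, 154), (140, 253, 152), (141, 254, 154), (142, 252, 151), (143, 250, 150), (144, 247, 147), (145, 238, 148), (146, 212, 157), (147, 179, 163), (148, 167, 163), (149, 168, 162), (150, 168, 162), (151, 165, 160), (152, 157, 152), (1
[... 4554 characters left out ...]
0), (141, 144, 140), (142, 144, 140), (143, 143, 139), (144, 143, 139), (145, 145, 140), (146, 144, 138), (147, 143, 139), (148, 143, 139), (149, 144, 140), (150, 143, 139), (151, 142, 138), (152, 143, 139), (153, 145, 140), (154, 143, 140), (155, 142, 138), (156, 142, 139), (157, 142, 139), (158, 142, 138), (159, 145, 141), (160, 152, 148), (161, 161, 157), (162, 165, 161), (163, 164, 159), (164, 164, 159), (165, 160, 155), (166, 163, 158), (167, 163, 158), (168, 162, 159), (169, 163, 158), (170, 163, 158), (171, 162, 157), (172, 162, 157), (173, 161, 157), (174, 161, 156), (175, 160, 155), (176, 162, 156), (177, 160, 155), (178, 161, 156), (179, 160, 155), (180, 154, 146), (181, 135, 111)]
```

Run:
```python
from h import *
c=dict(np.load("pics/w3.npz"))
h=ray(c,(291.5,133.7),.056)[:2];print("hub",h)
for p in((291,98.5),(291,168.5),(257,134),(326,134)):print(np.linalg.norm(ray(c,p,.056)[:2]-h))
# keyway centre from notch row 154: dark/bright limits
g=c["img"].max(2)
for r in(150,152,154):print(r,[(i,int(g[r,i])) for i in range(278,308)])
yaw=np.pi/2-np.radians(6.1);u=np.array([np.cos(yaw),np.sin(yaw)])
T=h-.0033*u;print(T,yaw);to(*T,.150,yaw)
```

```text
hub [ 0.51837709 -0.21120569]
0.03137223727115184
0.03263380425162957
0.03234478728739939
0.032341449115524105
150 [(278, 143), (279, 143), (280, 142), (281, 141), (282, 137), (283, 132), (284, 130), (285, 136), (286, 155), (287, 165), (288, 167), (289, 167), (290, 168), (291, 168), (292, 167), (293, 163), (294, 143), (295, 137), (296, 144), (297, 149), (298, 161), (299, 186), (300, 209), (301, 215), (302, 217), (303, 216), (304, 217), (305, 218), (306, 218), (307, 218)]
152 [(278, 142), (279, 141), (280, 143), (281, 143), (282, 142), (283, 143), (284, 143), (285, 142), (286, 147), (287, 152), (288, 156), (289, 156), (290, 156), (291, 157), (292, 158), (293, 151), (294, 142), (295, 166), (296, 202), (297, 213), (298, 214), (299, 216), (300, 217), (301, 218), (302, 217), (303, 214), (304, 214), (305, 217), (306, 218), (307, 218)]
154 [(278, 142), (279, 143), (280, 143), (281, 142), (282, 143), (283, 143), (284, 143), (285, 139), (286, 131), (287, 127), (288, 127), (289, 126), (290, 128), (291, 126), (292, 127), (293, 126), (294, 138), (295, 177), (296, 208), (297, 216), (298, 218), (299, 217), (300, 218), (301, 217), (302, 218), (303, 218), (304, 218), (305, 218), (306, 218), (307, 218)]
[ 0.51802642 -0.214487  ] 1.4643312424232424
delta [0.0604 0.0072 0.05  ] turn 0.014 F [-0.7  0.1 -1.7] t 9.1333 dist rows 1.8886095026894376
```

Run:
```python
from h import *
c=dict(np.load("pics/w3.npz"))
m=lambda a,b:(ray(c,a,.056)[:2]+ray(c,b,.056)[:2])/2
print(m((291,98.5),(291,168.5)),m((257,134),(326,134)),m((312,105.5),(312,161.3)),m((270,105.2),(270,160)))
k=ray(c,(290,154),.056)[:2]-[.5186,-.2117];print("keyway dir",np.degrees(np.arctan2(k[1],k[0])),np.linalg.norm(k))
yaw=1.4643;u=np.array([np.cos(yaw),np.sin(yaw)])
T=np.array([.5185,-.2117])-.0033*u;to(*T,.115,yaw)
```

```text
[ 0.51785535 -0.21179337] [ 0.51835005 -0.2114786 ] [ 0.53748958 -0.2132267 ] [ 0.49836339 -0.20883864]
keyway dir -100.23834336473406 0.018428111681414828
delta [0.0599 0.0074 0.085 ] turn 0.014 F [-0.7  0.1 -1.7] t 9.1333 dist rows 2.5001288788662897
```

```bash
python3 -m crank '[[0.02,0.003,0,0.02],[0.045,0.005,0.02,0.02],[0.0597,0.0065,0.05,0.02],[0.0597,0.0065,0.075,0.02],[0.0597,0.0065,0.085,0.02],[0.0597,0.0065,0.085,0.02],[0.0597,0.0065,0.085,0.02]]' - 50
python3 -c "
from h import *
to(.5176,-.2148,.115,1.457)"
```

```text
time: 9.72
eef_pos: [0.5173, -0.2179, 0.1154]
orientation: [3.142, 0.001, 1.455]
wrist_force: [0.6, -0.6, -1.8]
grip_width: 0.0396
grasp_force: 50.0
delta [ 0.0031 -0.0001  0.0004] turn -0.002 F [ 0.6 -0.6 -1.8] t 9.7167 dist rows 0.0752808683295641
```

```bash
python3 -m crank '[[0,0,0,0],[0,0,0,0],[0,0,0,0]]'
python3 -c "
from h import *
to(.5176,-.2148,.115,1.457)"
```

```text
time: 9.97
eef_pos: [0.518, -0.2182, 0.1163]
orientation: [3.139, 0.001, 1.455]
wrist_force: [0.0, 0.1, -2.0]
grip_width: 0.0399
grasp_force: 50.0
delta [ 0.0034 -0.0008  0.0013] turn -0.002 F [ 0.   0.1 -2. ] t 9.9667 dist rows 0.08811564753917878
```

```bash
python3 -m crank '[[0.002,0,0,0],[0.0033,-0.0006,0.002,0],[0.0033,-0.0006,0.006,0],[0.0033,-0.0006,0.01,0],[0.0033,-0.0006,0.012,0],[0.0033,-0.0006,0.0135,0],[0.0033,-0.0006,0.015,0],[0.0033,-0.0006,0.0165,0]]'
python3 -m crank '[[0,0,0,0],[0,0,0,0]]'
python3 -c "
from h import *
to(.5176,-.2148,.115,1.457);print(ctrl.get_obs()['wrist_torque'])"
```

```text
time: 10.63
eef_pos: [0.517, -0.2141, 0.0982]
orientation: [-3.141, 0.0, 1.456]
wrist_force: [-0.2, -0.5, -0.4]
grip_width: 0.0396
grasp_force: 50.0
time: 10.8
eef_pos: [0.517, -0.2141, 0.0984]
orientation: [-3.141, -0.0, 1.456]
wrist_force: [-1.1, 0.3, -1.1]
grip_width: 0.0398
grasp_force: 50.0
delta [-0.0006  0.0007 -0.0166] turn -0.001 F [-1.1  0.3 -1.1] t 10.8 dist rows 0.39916335000615927
[-0.10706784  0.07125067 -0.04074102]
```

```bash
python3 -m crank '[[0,0,0.002,0],[0,0,0.004,0],[0,0,0.006,0],[0,0,0.007,0],[0,0,0.008,0],[0,0,0.009,0],[0,0,0.010,0],[0,0,0.011,0]]'
python3 -c "
from h import *
to(.5176,-.2148,.115,1.457);print(ctrl.get_obs()['wrist_torque'])"
```

```text
time: 11.47
eef_pos: [0.5171, -0.214, 0.0874]
orientation: [3.142, -0.0, 1.456]
wrist_force: [0.2, 0.5, -1.4]
grip_width: 0.0396
grasp_force: 50.0
delta [-0.0007  0.0006 -0.0276] turn -0.001 F [ 0.2  0.5 -1.4] t 11.4667 dist rows 0.6630344246549094
[-0.08631863  0.10441193  0.01958854]
```

The foot is in the bore and the key is past the rim with no force. I'll continue down.

```bash
python3 -m crank '[[0,0,0.002,0],[0,0,0.004,0],[0,0,0.006,0],[0,0,0.008,0],[0,0,0.01,0],[0,0,0.012,0],[0,0,0.0135,0],[0,0,0.0145,0]]' - 60
python3 -m crank '[[0,0,0.001,0],[0,0,0.002,0],[0,0,0.003,0],[0,0,0.004,0],[0,0,0.004,0]]' - 60
```

```text
time: 12.13
eef_pos: [0.517, -0.214, 0.0733]
orientation: [3.141, -0.0, 1.456]
wrist_force: [-0.8, -0.0, 7.6]
grip_width: 0.0397
grasp_force: 60.0
time: 12.55
eef_pos: [0.517, -0.214, 0.0695]
orientation: [3.141, -0.0, 1.456]
wrist_force: [-1.2, 1.8, 9.1]
grip_width: 0.0395
grasp_force: 60.0
```

```bash
python3 -m crank '[[0,0,0.0005,0],[0,0,0.001,0],[0,0,0.001,0]]'
python3 -m crank '[[0,0,0.0005,0],[0,0,0.001,0],[0,0,0.001,0],[0,0,0.001,0]]'
```

```text
time: 12.8
eef_pos: [0.517, -0.214, 0.0691]
orientation: [3.141, -0.001, 1.456]
wrist_force: [-2.7, 1.1, 12.8]
grip_width: 0.0397
grasp_force: 60.0
time: 13.13
eef_pos: [0.517, -0.2141, 0.0691]
orientation: [3.141, -0.001, 1.456]
wrist_force: [-5.1, 2.8, 21.7]
grip_width: 0.0398
grasp_force: 60.0
```

```bash
python3 -m crank '[[0,0,0,0],[0,0,0,0],[0,0,0,0],[0,0,0,0],[0,0,0,0],[0,0,0,0]]' && python3 -c "
from rig import ctrl
print(ctrl.job_done())"
```

```text
time: 13.63
eef_pos: [0.517, -0.2141, 0.0691]
orientation: [3.141, -0.001, 1.456]
wrist_force: [-4.3, 1.9, 21.0]
grip_width: 0.04
grasp_force: 60.0
the job is handed in; nothing more can be done
None
```

I stood the sensor upright on the bench, fitted it key-first into the jig's socket and pressed it home (downward travel stopped at the expected height as the force rose to about 21 N), then handed it in at 13.6 s while still gripping and pressing; the hand-in gave no verdict.

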